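# Strip the copying rail into the tool-chest drawer

### The job

The spindle job is finished, so strip the copying rail: pull the chest's drawer open, lift every stop off the rail against its sprung catch and stand it upright in the drawer, square-headed stops in the wide bay and round-headed ones in the narrow bay, and put the loose setting block in the wide bay too. When all of it is stowed, push the drawer fully shut, and leave everything else on the bench where it is.

Things in the scene. Friction and masses are not known exactly. Their poses are not given: they have to be found in the camera images.
- square_a: aluminium saddle stop clipped on the rail (some are absent: None). Origin: rail-slot centre, level with its cheeks' undersides; y along the rail, z up. Saddle x -17.5 to 20.5, 30 wide (y), 34 high, slot 24 deep; steel square head 24 x 24 to grip, on the z axis, z 34 to 65. 110-220 g. Needs a straight upward pull of 8-20 N for the first 10 mm; clear of the bar after 24. Stands on its cheeks.
- round_a: aluminium saddle stop clipped on the rail (some are absent: None). Origin: rail-slot centre, level with its cheeks' undersides; y along the rail, z up. Saddle x -17.5 to 20.5, 30 wide (y), 34 high, slot 24 deep; steel round head 26 in diameter to grip, on the z axis, z 34 to 65. 110-220 g. Needs a straight upward pull of 8-20 N for the first 10 mm; clear of the bar after 24. Stands on its cheeks.
- square_b: aluminium saddle stop clipped on the rail (some are absent: None). Origin: rail-slot centre, level with its cheeks' undersides; y along the rail, z up. Saddle x -17.5 to 20.5, 30 wide (y), 34 high, slot 24 deep; steel square head 24 x 24 to grip, on the z axis, z 34 to 65. 110-220 g. Needs a straight upward pull of 8-20 N for the first 10 mm; clear of the bar after 24. Stands on its cheeks.
- round_b: aluminium saddle stop clipped on the rail (some are absent: None). Origin: rail-slot centre, level with its cheeks' undersides; y along the rail, z up. Saddle x -17.5 to 20.5, 30 wide (y), 34 high, slot 24 deep; steel round head 26 in diameter to grip, on the z axis, z 34 to 65. 110-220 g. Needs a straight upward pull of 8-20 N for the first 10 mm; clear of the bar after 24. Stands on its cheeks.
- square_c: aluminium saddle stop clipped on the rail (some are absent: None). Origin: rail-slot centre, level with its cheeks' undersides; y along the rail, z up. Saddle x -17.5 to 20.5, 30 wide (y), 34 high, slot 24 deep; steel square head 24 x 24 to grip, on the z axis, z 34 to 65. 110-220 g. Needs a straight upward pull of 8-20 N for the first 10 mm; clear of the bar after 24. Stands on its cheeks.
- setting_block: plain steel setting block lying loose on the bench in front of the rail: lower part 40 (x) x 34 (y) x 34 high, with a step 28 x 34 x 10 on top set 6 towards its +x end (44 high in all). Origin: centre of its underside, z up. 200 to 300 g.
- rail: copying rail, fixed: base 70 x 290 x 10, bar 12 wide (x), 280 long (y), top at z 55. Origin: centre of the base's underside. Five stations at y -104, -52, 0, 52, 104, each a sprung leaf 24 wide bulging 4.5 from the bar's +x face, crest at z 42.5, that catches the lip of a stop. A clipped stop has this rail's yaw, sits at a station (within 2), origin at z 31, head top 96 above the bench.
- chest: wooden tool chest fixed to the bench, 260 deep (x) x 320 wide (y) x 120 high. Origin: centre of its underside; its front faces its own -x. It has one drawer over its full width.
- chest_drawer0 (a joint): how far the chest's drawer is pulled out (m): 0 shut, grows as it slides along the chest's -x, stop at 0.18; it may start a little ajar. It slides with about 1 N of friction and stays where left.
- chest_drawer0_handle (a point): middle of the drawer's bar handle: round steel bar 11 thick, 120 long along the chest's y, 35 in front of the drawer front (legs 51 either side of the middle), 82 above the bench; can be pinched from above. Moves with the drawer; axes as the chest's. The drawer front's upper edge is 108 above the bench.
- wide_bay (a point): point on the floor of the drawer's wide bay (robot's left, chest +y), mid-way across its 178 width, 74 behind the drawer front's inner face. Axes as the chest's; moves with the drawer. Floor is 23 above the bench, runs from 74 before to 141 behind this point; walls 75 high. Pulled out by q, it is uncovered up to q - 80 mm behind this point. Things up to 72 high pass into the chest.
- narrow_bay (a point): the same point in the narrow bay (robot's right, chest -y), 95 wide. The divider between the bays is 5 thick, 50 high, from front to back.
- finial: bystander, not to be disturbed: turned dark finial, 48 wide, 80 tall, standing in front of the rail's right part. Origin: centre of its underside.
- bowl_blank: bystander, not to be disturbed: light wood disc 120 wide, 45 high, behind the rail. Origin: centre of its underside.
- candlestick: bystander, not to be disturbed: turned dark candlestick 76 wide, 135 tall, behind, between rail and chest. Origin: centre of its underside.
- offcut: bystander, not to be disturbed: light wood offcut 90 x 45 x 35 near the rail's right end. Origin: centre of its underside.
- wax_tin: bystander, not to be disturbed: metal tin 68 wide, 45 high on the chest's top. Origin: centre of its underside.
- knob_blank: bystander, not to be disturbed: turned knob 52 wide, 52 tall left of the robot. Origin: centre of its underside.

How it is judged:
By the outcome, as a careful person would: the job done as asked, in the order asked, and still so for the second after the job is handed in, with the robot touching nothing.
Of square_a, round_a, square_b, round_b, square_c only 3 to 5 are there at a start; the rules pass over those that are not, and their reading is None.
At some moment in a run one of setting_block may be knocked a few centimetres aside while the robot is not near it.
It also fails if it takes over 210 s, if anything falls off the work surface, if the arm or the gripper's body presses on something with over 40 N, if the wrist force passes 120 N, or if a joint passes its speed limit or range.

### The arm

A 6-joint arm with a two-finger parallel gripper is mounted at the origin on the work surface. World frame = base frame: x ahead of the robot, y to its left, z up, the work surface at z = 0. Lengths are in mm, angles in rad, forces in N, time in s.
With the tool pointing down it reaches from about 300 to 750 mm from the base axis. Payload 8.5 kg.
Tool frame: the origin (TCP) lies on the mounting face of the last link; the fingertips stand 173 mm ahead of it and the grasp point (between the pads) lies 155 mm ahead of it (robot.grip_depth is the distance from the TCP to the grasp point, in mm); z points along the fingers, y is the line along which they close (so a half turn about z gives the same grasp; the last joint's range is limited). The gripper opens to 85 mm and grips with 20 to 120 N. Pads are 22 mm wide; open, the fingers measure 114 mm over their backs; the gripper's body (76 mm by 85 mm) begins 54 mm behind the grasp point. The pads swing forward as they close: fully open they stand 13 mm farther back than shut.
Start: joints at [1.059, 0.381, 1.297, -0, 1.464, -0.215], TCP at [160.846, 525.938, 404.722] pointing down, gripper open.
Joint ranges: [-3.11, 3.11], [-0.89, 2.33], [0.22, 2.48], [-1.42, 4.56], [0.17, 2.85], [-2.88, 2.88]. Speed limits (rad/s): [2.39, 2.39, 3.14, 3.14, 3.14, 3.14].

### API

Orientations are given as a 3x3 rotation matrix whose columns are the frame's x, y, z axes.
In Python, from workcell import robot gives the robot as it stands. Calls block until the motion is done:
- robot.move_ptp(position, orientation): joint-space move of the TCP to a pose.
- robot.servo_line(position, speed=150, frame=None): straight line of the TCP; frame=None keeps the orientation; speed is the mean speed in mm/s.
- robot.move_j(angles): joint-space move.
- robot.set_gripper(opening, squeeze=None): finger opening in mm; squeeze is the grip in N (None keeps the last); returns when the fingers have stopped.
- robot.dwell(seconds).
- robot.inverse_kinematics(position, orientation): joint angles nearest the present ones, or None.
- robot.get_state(): the state.
- robot.camera(name): name is "scene" or "top"; returns the picture (480x640x3 uint8, red, green, blue); there is no depth.
- robot.camera_model(name): a dict with "camera_matrix" (3x3 intrinsics, pixels), "k1" (the pictures are not rectified: a ray, as slopes to the right and down, at radius r is drawn at 1 + k1 r^2 times it, then the intrinsics apply), "rvec" (rotation vector, rad) and "tvec" (3), from world to camera coordinates, as OpenCV has them. Camera axes: x right, y down, z forward; pixel columns grow to the right and rows downward; lengths in mm; the calibration is good to about 2 mm. A picture is of the moment at which its call begins. camera_model takes no time and is no camera call.
A pose or a line that the arm cannot do raises robot.PlanningError and nothing moves.
- robot.finish_job(): hands the job in; it is judged then, once.
The state is a dict: "time_s": time; "joint_pos": joint angles; "joint_vel": joint speeds; "tau": joint torques, N m; "position": TCP position; "ee_rot": TCP orientation; "force": force on the tool from outside, world axes, zero at the start; "moment": the same for the moment, N m; "width": finger opening in mm; "grip_force": force on a finger pad.
Only numpy, scipy, OpenCV 4.12 (cv2) and the standard library are available. Lean on these libraries where they do the work, as an engineer would, in place of code of your own. Each camera call takes 0.05 s, during which the arm holds its last target. There are 200 camera calls.

## Working session

There is one attempt and no reset: what is moved stays moved. The work goes in short steps, each a Python script; the robot and the scene stay as the last script left them, time stands still between calls to the robot, and variables do not carry over. Pictures are saved under pics/ and viewed, at most 14 in all, crops included, and the job is handed in when it is done.

```bash
mkdir -p pics; ls
python3 - <<'E'
from workcell import robot
import cv2
for n in("scene","top"):
    im=robot.camera(n); cv2.imwrite(f"pics/{n}0.png",im[:,:,::-1]); 
    m=robot.camera_model(n); print(n,m)
    R=cv2.Rodrigues(m['rvec'])[0] if hasattr(m['rvec'],'shape') else None
print(robot.get_state())
E
```

```text
pics
workcell.py
scene {'camera_matrix': array([[438.94551409,   0.        , 319.08885805],
       [  0.        , 438.94551409, 244.19137085],
       [  0.        ,   0.        ,   1.        ]]), 'k1': 0.037597411800047865, 'rvec': array([ 1.60646118,  1.90775062, -0.8362381 ]), 'tvec': array([ 126.42329366, -289.66326521, 1616.55630334])}
top {'camera_matrix': array([[533.02389569,   0.        , 321.82647634],
       [  0.        , 533.02389569, 241.40527503],
       [  0.        ,   0.        ,   1.        ]]), 'k1': -0.10112956040787331, 'rvec': array([ 2.14938191, -2.19273231,  0.11444367]), 'tvec': array([ -22.93337191,  539.04515283, 1476.71254691])}
{'time_s': 0.1, 'joint_pos': array([ 1.05870954e+00,  3.81114748e-01,  1.29812390e+00, -1.91230755e-05,
        1.46360472e+00, -2.15299626e-01]), 'joint_vel': array([ 1.19494526e-03, -5.96264277e-04, -9.18688262e-04, -4.89470956e-05,
        9.13296979e-05, -4.96892923e-04]), 'tau': array([ 3.96087358e-03, -4.49226201e+01, -2.31655884e+01, -1.80291681e-04,
        3.69365327e-03,  5.95942811e-05]), 'position': array([160.83170113, 525.91958136, 404.20143317]), 'ee_rot': array([[-9.56281543e-01,  2.92447014e-01, -5.96270126e-04],
       [ 2.92447516e-01,  9.56280943e-01, -1.09958994e-03],
       [ 2.48629965e-04, -1.22589528e-03, -9.99999218e-01]]), 'force': array([ 0.17029232, -0.49975855, -0.0620616 ]), 'moment': array([0.01047112, 0.01523029, 0.03543998]), 'grip_force': 0.0, 'width': 85.38644080950408}
```

View pics/scene0.png

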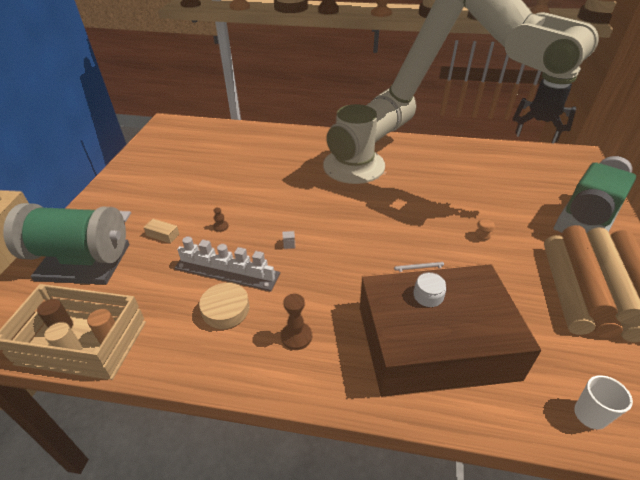

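View pics/top0.png

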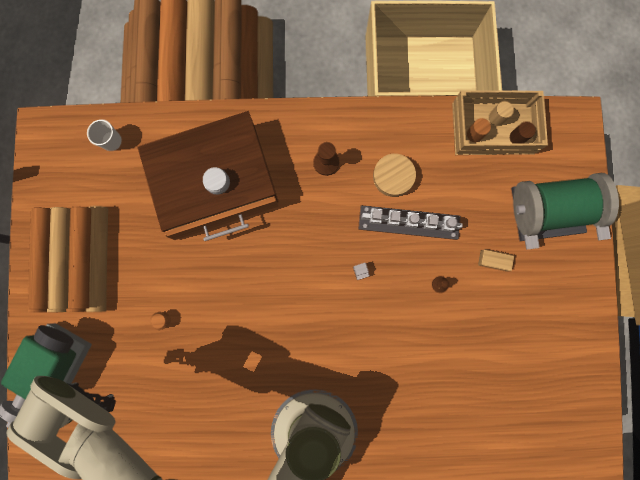

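Run:
```python
import cv2
t=cv2.imread("pics/top0.png");s=cv2.imread("pics/scene0.png")
def crop(im,x0,y0,x1,y1,f,n): cv2.imwrite("pics/"+n,cv2.resize(im[y0:y1,x0:x1],None,fx=f,fy=f,interpolation=cv2.INTER_CUBIC))
crop(t,345,195,475,285,6,"c1.png"); crop(s,170,225,300,295,6,"c2.png"); crop(t,130,105,290,245,4,"c3.png"); crop(s,350,250,550,400,4,"c4.png")
```

```text
(no output)
```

View pics/c1.png

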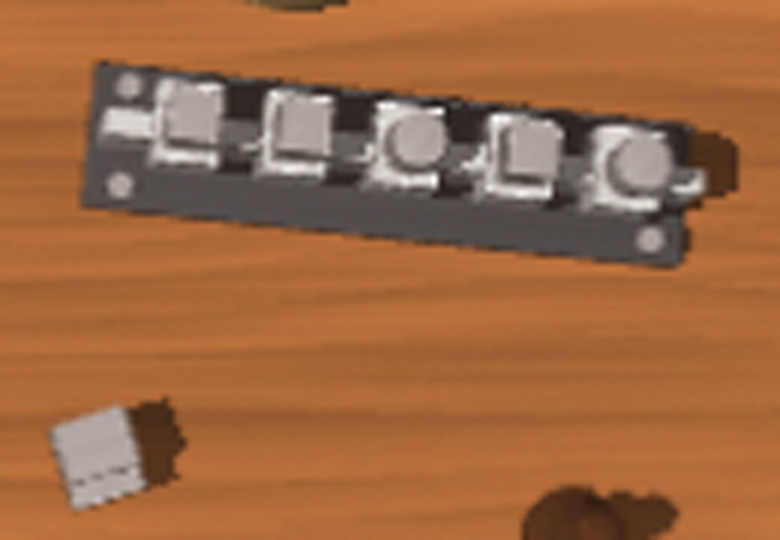

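View pics/c2.png

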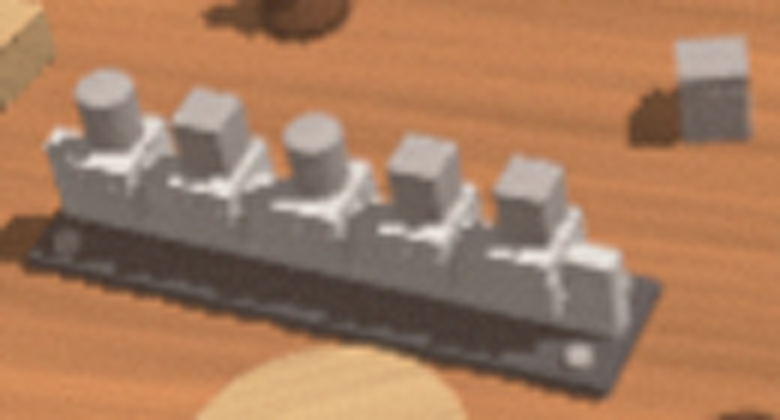

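View pics/c3.png

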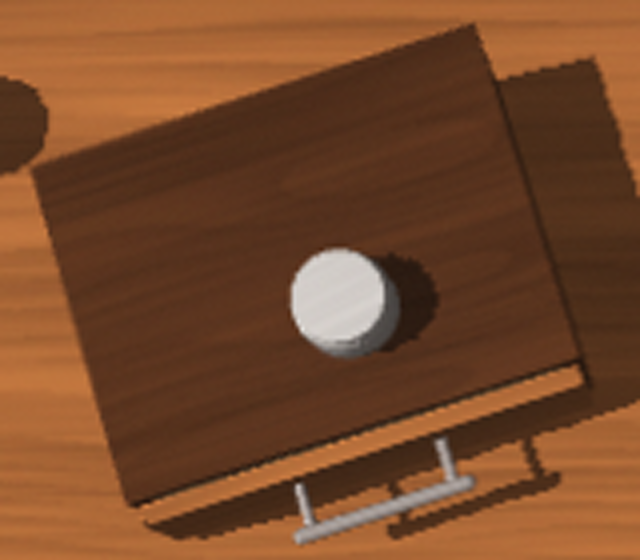

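View pics/c4.png

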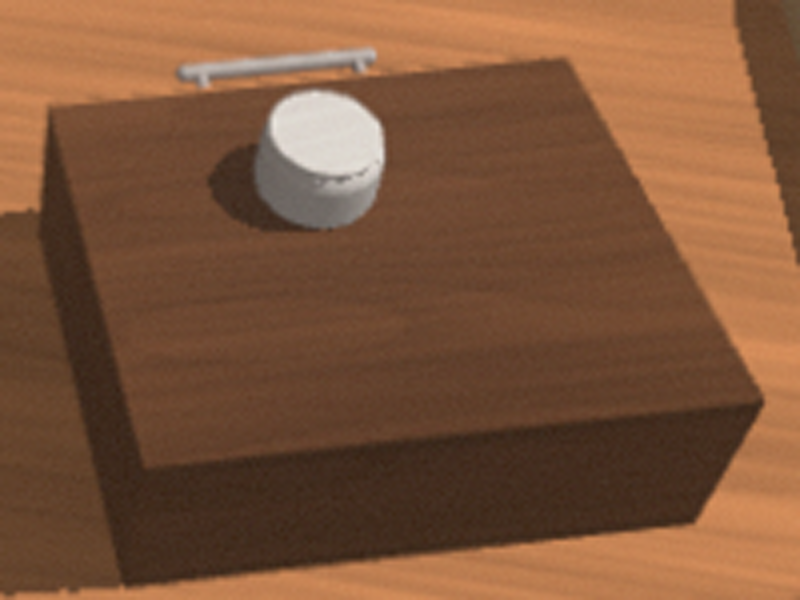

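```bash
cat > vis.py <<'E'
import numpy as np, cv2
from scipy.optimize import least_squares
from workcell import robot
M={n:robot.camera_model(n) for n in("scene","top")}
def proj(n,P):
    m=M[n]; return cv2.projectPoints(np.atleast_2d(np.array(P,float)),m["rvec"],m["tvec"],m["camera_matrix"],np.array([m["k1"],0,0,0.]))[0][:,0]
def full(c,x0,y0,f): return (np.array(c,float)+.5)/f-.5+np.array([x0,y0])
def world(p,L):
    c,s=np.cos(p[2]),np.sin(p[2]); L=np.atleast_2d(np.array(L,float)); z=p[3] if len(p)>3 else 0
    return np.c_[p[0]+c*L[:,0]-s*L[:,1],p[1]+s*L[:,0]+c*L[:,1],L[:,2]+z]
def fit(obs,p0):
    "obs: list of (camera, local points, pixels)"
    f=lambda p:np.concatenate([(proj(n,world(p,L))-px).ravel() for n,L,px in obs])
    r=least_squares(f,p0,loss="soft_l1"); return r.x,f(r.x).reshape(-1,2)
def ground(n,px,z):
    m=M[n]; R=cv2.Rodrigues(m["rvec"])[0]
    u=cv2.undistortPoints(np.array(px,float).reshape(-1,1,2),m["camera_matrix"],np.array([m["k1"],0,0,0.]))[:,0]
    d=np.c_[u,np.ones(len(u))]@R; o=-R.T@m["tvec"]
    return o+d*((z-o[2])/d[:,2])[:,None]
E
cat > fit0.py <<'E'
from vis import *
np.set_printoptions(precision=3,suppress=True)
c1=lambda c:full(c,345,195,6); c2=lambda c:full(c,170,225,6); c3=lambda c:full(c,130,105,4); c4=lambda c:full(c,350,250,4)
st=[(0,y,96) for y in(104,52,0,-52,-104)]
base=[(35,145,10),(35,-145,10),(-35,145,10),(-35,-145,10)]
hT=c1([(197,111),(306,121),(417,137),(535,146),(642,163)])
hS=c2([(528,174),(423,153),(313,130),(208,105),(104,86)])
g=ground("top",c1([(380,170)]),10)[0]
p,r=fit([("top",st,hT),("top",base,c1([(97,62),(690,125),(82,206),(682,267)])),("scene",st,hS),("scene",[(35,145,10),(-35,145,10),(35,-145,10)],c2([(606,380),(662,290),(28,258)]))],[g[0],g[1],-.1,0])
print("rail",p,"\n",r.T)
p2,r2=fit([("top",st,hT),("scene",st,hS)],p); print("heads only",p2)
b=ground("top",c1([(98,457)]),44)[0]
low=[(-20,17,34),(-20,-17,34)];step=[(20,17,44),(20,-17,44),(-8,17,44),(-8,-17,44)]
pb,r=fit([("top",step+low,c1([(50,432),(125,405),(70,484),(142,467),(75,510),(148,483)])),("scene",step[:2],c2([(748,77),(680,80)])),("scene",[(20,17,0)],c2([(748,140)]))],[b[0],b[1],.3,0]); print("block",pb,"\n",r.T)
c=ground("top",c3([(305,264)]),120)[0]
top=[(130,160,120),(130,-160,120),(-130,-160,120),(-130,160,120)]
pc,r=fit([("top",top,c3([(33,168),(475,24),(582,360),(130,504)])),("scene",top+[(130,-160,0),(130,160,0)],c4([(763,402),(147,467),(50,107),(567,58),(122,585),(695,522)]))],[c[0],c[1],.3,0]); print("chest",pc,"\n",r.T)
hd=[(0,60,82),(0,-60,82)]
ph,r=fit([("top",hd,c3([(299,537),(471,482)])),("scene",hd,c4([(376,55),(182,72)]))],[c[0]-160,c[1],.3,0]); print("handle",ph,"\n",r.T)
d=ph[:2]-pc[:2]; k,s=np.cos(pc[2]),np.sin(pc[2]); print("handle in chest",k*d[0]+s*d[1],-s*d[0]+k*d[1])
E
python3 fit0.py
```

```text
rail [ 591.41  -285.288   -0.124    1.42 ] 
 [[-1.231 -0.344  0.163 -0.557  0.48  -0.73   0.095 -0.564 -0.389  0.316
  -0.569 -0.289 -0.526 -0.627 -0.189 -0.103 -0.841]
 [ 0.474  0.803  0.135  0.636 -0.194 -0.226 -0.2   -0.204  0.096  0.543
   0.083  0.032  0.385 -0.195  1.316 -2.083 -0.803]]
heads only [ 591.891 -284.86    -0.13     2.535]
block [ 452.3   -141.413    0.298   -0.474] 
 [[ 0.229 -0.7    0.095 -0.319  0.385 -0.267 -0.29  -0.73   0.422]
 [-0.599  0.081  0.304 -0.698  0.187  0.87  -0.369  0.176  0.167]]
chest [722.494 279.297   0.291   0.106] 
 [[-1.763 -1.031  0.195 -0.776  0.911 -1.115 -1.311 -2.073  0.02  -0.23 ]
 [-0.434 -0.056  4.927  5.381  0.641  0.464 -4.683 -4.064  1.145  1.475]]
handle [563.779 229.465   0.289   2.396] 
 [[-0.087 -1.181 -2.316  0.154]
 [-0.263  0.193  0.06  -0.105]]
handle in chest -166.3401120124083 -2.190283805433367
```

```bash
cat > act.py <<'E'
from vis import *
np.set_printoptions(precision=1,suppress=True)
G=robot.grip_depth
def R(a):
    c,s=np.cos(a),np.sin(a); return np.array([[-s,c,0],[c,s,0],[0,0,-1.]])
def T(p,z): return [p[0],p[1],z+G]          # grasp point at (p,z), tool down
def rep(msg=""):
    s=robot.get_state(); print(msg,"t%.1f"%s["time_s"],"gp",s["position"]-[0,0,G],"F",s["force"],"w%.1f g%.0f"%(s["width"],s["grip_force"])); return s
def snap(n,name):
    im=robot.camera(n); cv2.imwrite("pics/"+name,im[:,:,::-1]); return im
E
python3 - <<'E'
from act import *
a=.296; u=np.array([np.cos(a),np.sin(a)]); h=np.array([563.3,229.8])
robot.move_ptp(T(h,180),R(a)); robot.set_gripper(28,60)
robot.servo_line(T(h,83),120); rep("down")
robot.set_gripper(0,60); s=rep("closed")
p=s["position"][:2]
robot.servo_line(T(p-176*u,83),100); rep("pulled")
robot.set_gripper(28); robot.servo_line(T(p-176*u,200),200); rep()
robot.move_ptp(T([330,-20],330),R(0))
rep(); snap("top","top1.png"); snap("scene","scene1.png")
f=lambda im,x0,y0,x1,y1,k,n:cv2.imwrite("pics/"+n,cv2.resize(im[y0:y1,x0:x1],None,fx=k,fy=k,interpolation=cv2.INTER_CUBIC))
t=cv2.imread("pics/top1.png");f(t,140,150,390,300,3,"c5.png")
E
```

```text
down t3.5 gp [563.4 229.8  83.9] F [-2.2 -0.3  6.3] w27.7 g3
closed t3.8 gp [563.4 229.8  83.3] F [-0.3 -0.5  4.6] w8.7 g59
pulled t5.7 gp [394.9 178.5  83.3] F [-0.5  0.1  8.2] w8.9 g59
 t6.8 gp [394.8 178.4 199.1] F [-1.1 -0.3 -0.6] w27.8 g0
 t7.7 gp [330.4 -19.8 329.1] F [ 0.2  0.2 -0.7] w28.0 g0
```

View pics/c5.png

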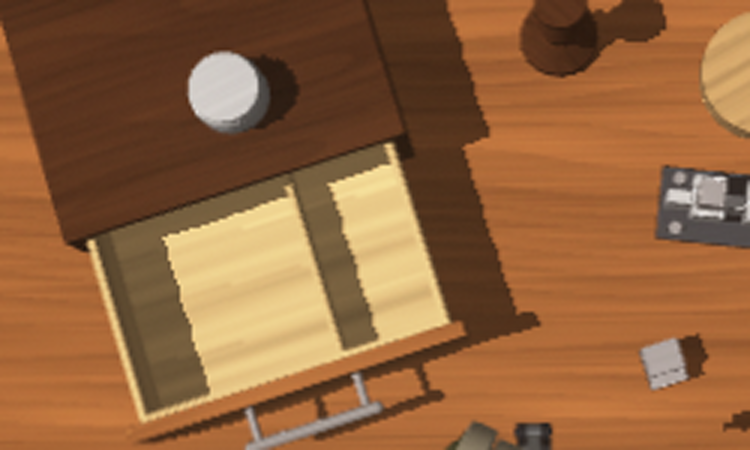

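Run:
```python
from act import *
pc=[721.1,277.9,.296]
def ch(P):
    d=P[:,:2]-pc[:2]; k,s=np.cos(pc[2]),np.sin(pc[2]); return np.c_[k*d[:,0]+s*d[:,1],-s*d[:,0]+k*d[:,1]]
f=lambda c:full(c,140,150,3)
for n,c,z in [("divider",[(290,185),(341,348)],73),("lwall",[(92,242),(145,415)],98),("rwall",[(395,145),(447,322)],98),("front top inner",[(150,417),(455,325)],108),("carcass front",[(70,243),(408,135)],120),("handle",[(248,446),(380,406)],87),("tin",[(224,90)],165)]:
    print(n,ch(ground("top",f(c),z)).round(1).tolist())
w=lambda x,y,z:[pc[0]+np.cos(.296)*x-np.sin(.296)*y,pc[1]+np.sin(.296)*x+np.cos(.296)*y,z]
im=cv2.imread("pics/scene1.png")
q=176
for bx in (-40-q,):
  for y,wd in((50,178),(-91.5,95)):
    pts=[w(bx-74,y-wd/2,23),w(bx-74,y+wd/2,23),w(bx+74,y+wd/2,23),w(bx+74,y-wd/2,23)]
    for n in("scene",):
        cv2.polylines(im,[np.round(proj(n,pts)*8).astype(int)],True,(0,0,255),1,cv2.LINE_AA,3)
cv2.imwrite("pics/c6.png",cv2.resize(im[190:340,290:490],None,fx=4,fy=4,interpolation=cv2.INTER_CUBIC))
```

```text
divider [[-117.4, -44.9], [-275.1, -45.0]]
lwall [[-115.9, 139.2], [-280.2, 137.9]]
rwall [[-117.2, -148.9], [-284.7, -144.8]]
front top inner [[-284.2, 131.8], [-290.3, -151.0]]
carcass front [[-115.0, 153.3], [-116.7, -163.3]]
handle [[-334.5, 59.7], [-337.0, -64.1]]
tin [[-38.0, -24.0]]
```

View pics/c6.png

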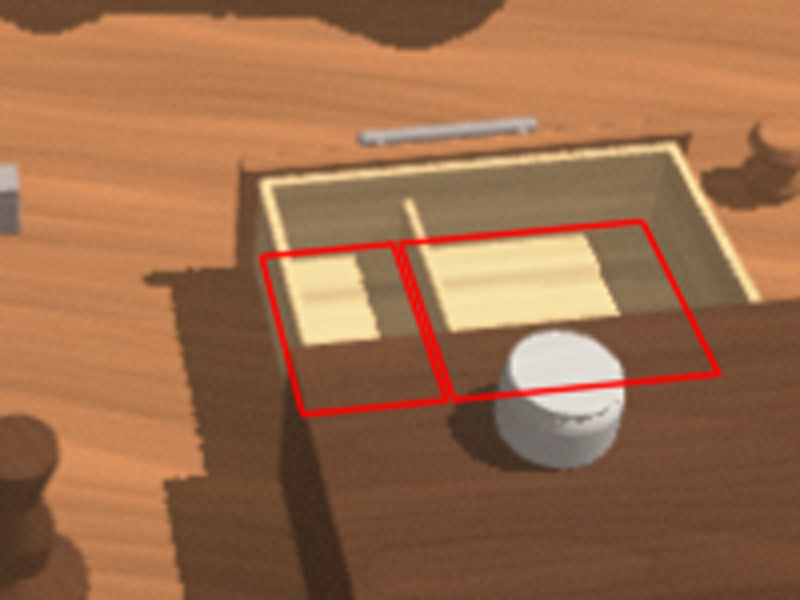

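```bash
cat >> act.py <<'E'
pc=[721.1,277.9,.296]; BX,WY,NY=-216,48.5,-93
def ch2w(x,y): return np.array([pc[0]+np.cos(pc[2])*x-np.sin(pc[2])*y,pc[1]+np.sin(pc[2])*x+np.cos(pc[2])*y])
def blockpx(im,x0=300,y0=225,x1=420,y1=330):
    h=cv2.cvtColor(im[y0:y1,x0:x1],cv2.COLOR_RGB2HSV); m=((h[:,:,1]<60)&(h[:,:,2]>110)).astype(np.uint8)
    n,l,st,c=cv2.connectedComponentsWithStats(m); i=1+np.argmax(st[1:,4]); return c[i]+[x0,y0],st[i,4]
def place(p,a,z,hi):
    robot.move_ptp(T(p,hi),R(a)); robot.servo_line(T(p,z+15),150); robot.servo_line(T(p,z),30); rep(" placed")
E
python3 - <<'E'
from act import *
im0=cv2.imread("pics/top0.png")[:,:,::-1]
im=robot.camera("top"); a0,a1=blockpx(im0),blockpx(im); print(a0,a1)
if np.hypot(*(a0[0]-a1[0]))>1: raise SystemExit("block moved")
p=[452.3,-141.4]; a=.298-np.pi/2
robot.set_gripper(65,60)
robot.move_ptp(T(p,110),R(a)); robot.servo_line(T(p,29),120); rep("at block")
robot.set_gripper(0,60); rep("gripped")
robot.servo_line(T(p,60),60); robot.servo_line(T(p,200),200); rep("lifted")
b=ch2w(BX+35,WY+34); place(b,.296-np.pi/2,29+23+1,200)
robot.set_gripper(48); rep("released"); robot.servo_line(T(b,200),150)
E
```

```text
(array([361. , 270.8]), np.int32(176)) (array([311.6, 324.7]), np.int32(257))block moved
```

```bash
sed -i 's/i=1+np.argmax(st\[1:,4\]); return/i=1+np.argmin(abs(st[1:,4]-176)); return/' act.py
cat > blk.py <<'E'
from act import *
im0=cv2.imread("pics/top0.png")[:,:,::-1]
im=robot.camera("top"); a0,a1=blockpx(im0),blockpx(im); print(a0,a1)
if np.hypot(*(a0[0]-a1[0]))>1: raise SystemExit("block moved")
p=[452.3,-141.4]; a=.298-np.pi/2
robot.set_gripper(65,60)
robot.move_ptp(T(p,110),R(a)); robot.servo_line(T(p,29),120); rep("at block")
robot.set_gripper(0,60); rep("gripped")
robot.servo_line(T(p,60),60); robot.servo_line(T(p,200),200); rep("lifted")
b=ch2w(BX+35,WY+34); place(b,.296-np.pi/2,29+23+1,200)
robot.set_gripper(48); rep("released"); robot.servo_line(T(b,200),150)
E
python3 blk.py
```

```text
(array([361. , 270.8]), np.int32(176)) (array([361. , 270.8]), np.int32(178))
at block t10.3 gp [ 452.5 -141.4   29.7] F [-1.3  0.2  0.3] w65.2 g0
gripped t10.7 gp [ 452.4 -141.5   29.7] F [-0.7  0.9  5.5] w33.2 g60
lifted t12.2 gp [ 452.1 -141.3  198.8] F [-0.   0.  -2.8] w32.9 g60
 placed t15.5 gp [523.9 304.   52.8] F [ 0.2  0.  -3. ] w33.2 g60
released t15.8 gp [524.7 302.7  53.5] F [  2.9 -10.9   1.9] w47.8 g0
```

Run:
```python
from act import *
rep("now"); robot.move_ptp(T([480,-60],250),R(-.13)); rep()
t=snap("top","top2.png")[:,:,::-1]; cv2.imwrite("pics/c7.png",cv2.resize(t[180:310,160:310],None,fx=4,fy=4,interpolation=cv2.INTER_CUBIC))
```

```text
now t16.9 gp [523.8 304.  199. ] F [ 0.1 -0.6 -0.1] w48.0 g0
 t18.5 gp [480.2 -59.7 249.8] F [-0.2  0.2 -0.2] w47.7 g0
```

View pics/c7.png

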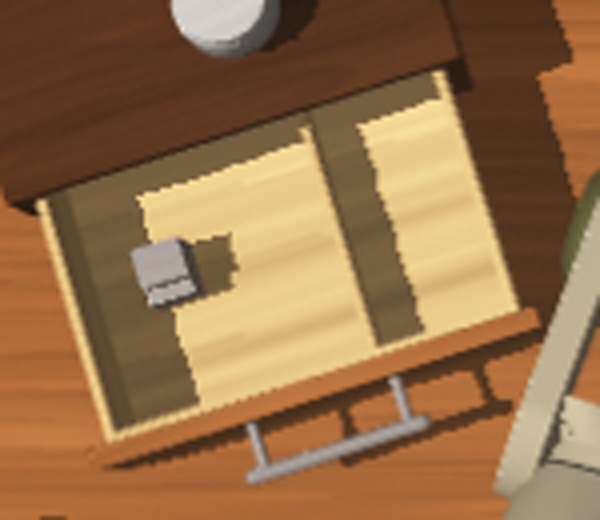

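```bash
cat > stop.py <<'E'
from act import *
RX=np.array([591.6,-285.1]); RA=-.127
def stop(y,slot,hold=70):
    p=RX+y*np.array([-np.sin(RA),np.cos(RA)]); a=RA
    robot.set_gripper(50,hold); robot.move_ptp(T(p,150),R(a)); robot.servo_line(T(p,87),100); rep("at %d"%y)
    robot.set_gripper(0,hold); robot.dwell(.1); rep(" grip")
    robot.servo_line(T(p,92),15); rep(" pulling"); robot.servo_line(T(p,125),40); s=rep(" off")
    if s["width"]<15: raise SystemExit("lost it")
    robot.servo_line(T(p,215),200)
    b=ch2w(*slot); place(b,pc[2],23+56+1.5,215); 
    robot.set_gripper(38); robot.dwell(.2); rep(" released"); robot.servo_line(T(b,215),200)
E
python3 - <<'E'
from stop import *
stop(104,(BX+38,WY-20))
robot.move_ptp(T([480,-60],250),R(-.13))
t=snap("top","top3.png")[:,:,::-1]; s=snap("scene","scene3.png")[:,:,::-1]
c=lambda im,x,y:cv2.resize(im[y:y+100,x:x+130],None,fx=6,fy=6,interpolation=cv2.INTER_CUBIC)[:, :]
A=cv2.resize(t[185:285,165:295],None,fx=3,fy=3,interpolation=cv2.INTER_CUBIC);B=cv2.resize(s[210:310,330:460],None,fx=3,fy=3,interpolation=cv2.INTER_CUBIC)
cv2.imwrite("pics/c8.png",np.hstack([A,B]))
E
```

```text
at 104 t20.4 gp [ 604.9 -181.9   87.9] F [-0.2 -0.7  0.9] w50.0 g0
 grip t20.9 gp [ 604.8 -182.    87.8] F [-1.2  1.2  5.1] w22.7 g69
 pulling t21.3 gp [ 605.  -181.9   91.7] F [ 3.7  0.6 -5.4] w22.7 g69
 off t22.3 gp [ 604.7 -181.9  124.8] F [-0.1  0.2 -2. ] w22.6 g76
 placed t26.1 gp [542.5 253.2  80.4] F [ 0.8  0.2 -1.5] w22.8 g76
 released t26.6 gp [542.5 253.2  80.6] F [-0.4  0.3 -0. ] w37.9 g0
```

View pics/c8.png

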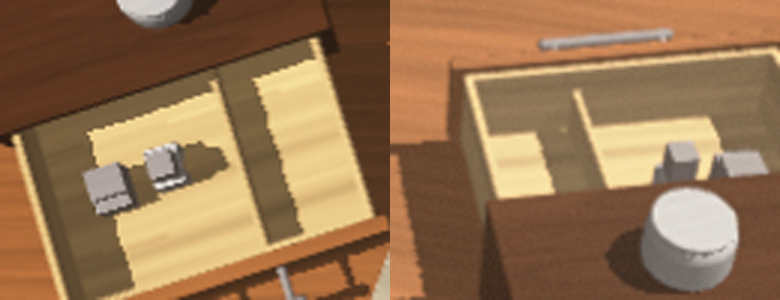

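The first stop (square) stands upright beside the block in the wide bay. I'll do the rest the same way.

Run:
```python
from stop import *
stop(52,(BX+38,WY-63))
stop(0,(BX+38,NY))
stop(-52,(BX-30,WY-10))
stop(-104,(BX-30,NY))
robot.move_ptp(T([480,-60],250),R(-.13))
t=snap("top","top4.png")[:,:,::-1]; s=snap("scene","scene4.png")[:,:,::-1]
A=cv2.resize(t[185:285,165:295],None,fx=3,fy=3,interpolation=cv2.INTER_CUBIC);B=cv2.resize(s[210:310,330:460],None,fx=3,fy=3,interpolation=cv2.INTER_CUBIC)
C=cv2.resize(t[185:285,345:475],None,fx=3,fy=3,interpolation=cv2.INTER_CUBIC);D=cv2.resize(s[205:305,160:290],None,fx=3,fy=3,interpolation=cv2.INTER_CUBIC)
cv2.imwrite("pics/c9.png",np.vstack([np.hstack([A,B]),np.hstack([C,D])])[:600])
```

```text
at 52 t30.8 gp [ 598.3 -233.4   87.8] F [-0.7 -0.4  0.3] w49.9 g0
 grip t31.2 gp [ 598.3 -233.5   87.8] F [-1.1  0.6  5.7] w23.0 g69
 pulling t31.7 gp [ 598.4 -233.5   91.6] F [ 4.2 -0.5 -6.8] w23.0 g69
 off t32.7 gp [ 598.1 -233.5  124.8] F [ 0.1  0.2 -1.4] w22.8 g77
 placed t36.5 gp [555.1 212.1  80.4] F [ 0.6  0.1 -1.7] w22.9 g77
 released t37.0 gp [555.1 212.1  80.5] F [-0.6  0.7  0.3] w37.9 g0
at 0 t40.7 gp [ 591.8 -285.1   87.7] F [ 0.9 -0.2  0.1] w49.8 g0
 grip t41.2 gp [ 591.6 -285.1   88. ] F [-2.   1.1  5.9] w24.1 g69
 pulling t41.7 gp [ 591.9 -285.    91.1] F [ 5.  -1.1 -9.4] w24.1 g69
 off t42.6 gp [ 591.5 -285.1  124.8] F [ 0.4  0.4 -2.4] w24.0 g76
 placed t46.4 gp [578.  137.   80.4] F [-0.2 -0.1 -2.2] w23.7 g76
 released t46.9 gp [578.  137.   80.6] F [-0.2  0.5  0.5] w38.1 g0
at -52 t50.5 gp [ 585.2 -336.7   87.7] F [-0.1  0.9  0.6] w50.2 g0
 grip t51.0 gp [ 585.1 -336.7   87.9] F [-1.2  1.   5.7] w23.0 g69
 pulling t51.4 gp [ 585.3 -336.6   91.1] F [ 5.5 -0.7 -9.9] w23.1 g69
 off t52.4 gp [ 584.9 -336.6  124.8] F [ 0.3  0.2 -2. ] w22.8 g77
 placed t56.7 gp [474.7 243.   80.6] F [0.7 0.4 2.6] w22.8 g77
 released t57.2 gp [474.5 243.   80.4] F [-0.1  0.8 -0.4] w37.7 g0
at -104 t61.4 gp [ 578.6 -388.3   87.7] F [0.4 0.9 0.2] w50.0 g0
 grip t61.9 gp [ 578.4 -388.3   88. ] F [-1.1  0.3  6.1] w24.5 g69
 pulling t62.3 gp [ 578.8 -388.1   90.8] F [ 4.8 -0.8 -8.8] w23.7 g69
 off t63.3 gp [ 578.3 -388.2  124.8] F [-0.7  0.5 -1.4] w23.4 g76
 placed t67.4 gp [512.9 117.2  80.3] F [ 0.6 -0.5 -1.3] w24.0 g76
 released t67.9 gp [513.  117.2  80.6] F [ 0.6  0.4 -0.4] w38.3 g0
```

View pics/c9.png

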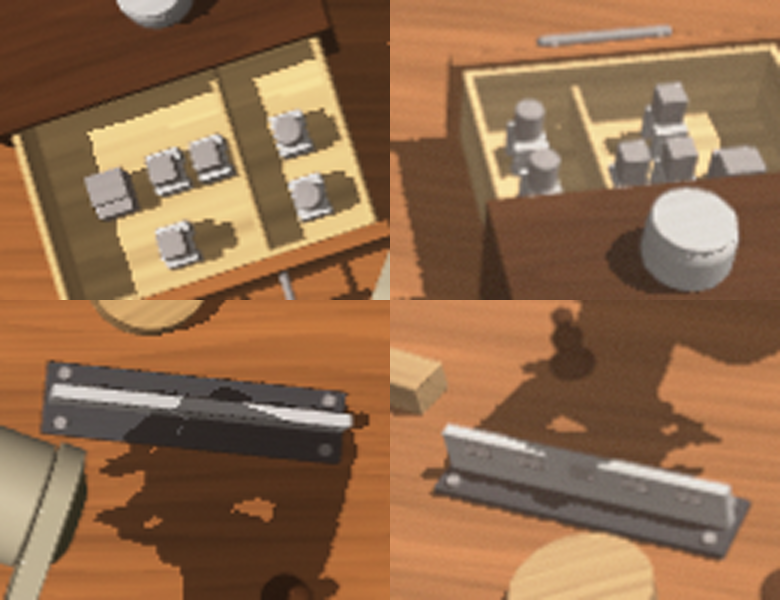

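Run:
```python
from act import *
a=.296; u=np.array([np.cos(a),np.sin(a)]); p=np.array([394.9,178.5])
robot.move_ptp(T(p,200),R(a)); robot.set_gripper(28,60); robot.servo_line(T(p,83),100); rep("down")
robot.set_gripper(0,60); rep("closed"); q=robot.get_state()["position"][:2]
robot.servo_line(T(p+172*u,83),60); rep("near shut")
for d in np.arange(173,187,1.):
    robot.servo_line(T(p+d*u,83),15); robot.dwell(.1); s=robot.get_state(); f=s["force"][:2]@u
    print(d,"at %.1f F %.1f"%((s["position"][:2]-p)@u,f))
    if f<-12: break
robot.set_gripper(28); rep("rel"); e=robot.get_state()["position"][:2]
robot.servo_line(T(p+(d-.5)*u,200),150); robot.move_ptp(T([330,-20],330),R(0)); rep()
t=snap("top","top5.png")[:,:,::-1]; cv2.imwrite("pics/c10.png",cv2.resize(t[105:245,130:290],None,fx=4,fy=4,interpolation=cv2.INTER_CUBIC))
snap("scene","scene5.png")
```

```text
down t72.1 gp [395.5 178.7  83.9] F [-0.   1.8  7.5] w28.1 g3
closed t72.4 gp [395.1 178.5  83.4] F [0.3 0.8 5.9] w9.0 g59
near shut t75.5 gp [559.5 228.6  83.4] F [-0.5 -0.7  4.7] w9.1 g59
173.0 at 173.1 F -0.4
174.0 at 174.1 F 0.3
175.0 at 175.1 F 0.2
176.0 at 176.1 F 0.1
177.0 at 176.7 F -2.9
178.0 at 177.1 F -8.3
179.0 at 177.6 F -12.0
rel t78.2 gp [563.4 230.   82.7] F [-24.6 -10.   14.9] w27.7 g13
 t80.5 gp [330.6 -20.  329.8] F [-0.2 -0.1  0.4] w28.1 g0
```

View pics/c10.png

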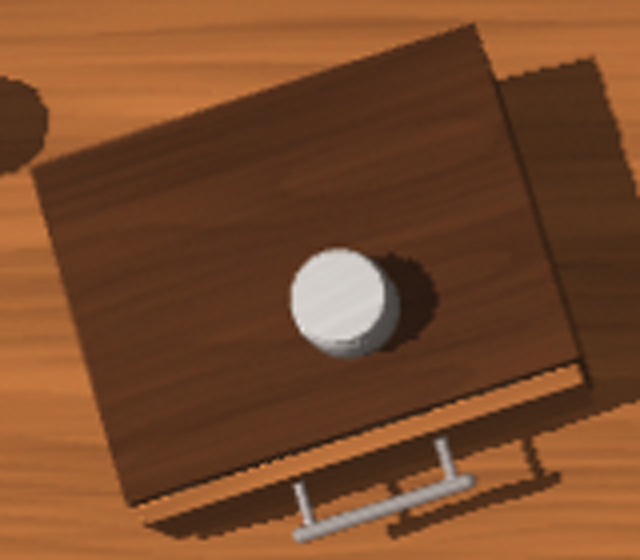

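View pics/scene5.png

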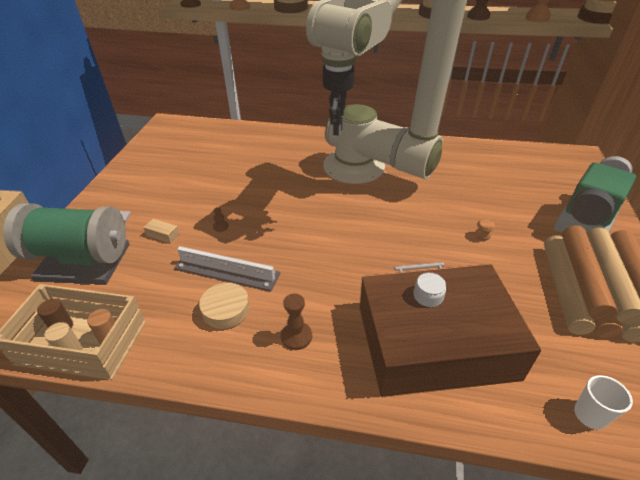

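Run:
```python
from act import *
a=cv2.imread("pics/top0.png").astype(int);b=cv2.imread("pics/top5.png").astype(int)
d=abs(a-b)[190:245,165:285].max(2); print(d.max(),(d>25).sum())
A,B=[cv2.imread(f"pics/scene{i}.png")[258:276,390:450].astype(np.float32).mean(2) for i in(0,5)]
A2,B2=[cv2.imread(f"pics/top{i}.png")[205:245,195:255].astype(np.float32).mean(2) for i in(0,5)]
print(cv2.phaseCorrelate(A,B),cv2.phaseCorrelate(A2,B2))
```

```text
88 243
((0.008560966842846796, 0.048231686263282114), 0.9104034061785098) ((0.002611535040227153, -0.37605513303722304), 1.033136128783226)
```

Run:
```python
from act import *
a=.296; u=np.array([np.cos(a),np.sin(a)]); h=np.array([563.6,230.0]); o=R(a-np.pi/2)
robot.move_ptp(T(h-35*u,200),o); robot.set_gripper(0,30); robot.servo_line(T(h-35*u,84),120)
robot.servo_line(T(h-22*u,84),60)
for d in np.arange(-21,-6,.7):
    robot.servo_line(T(h+d*u,84),15); robot.dwell(.1); s=robot.get_state(); f=s["force"][:2]@u
    print("%.1f at %.1f F %.1f"%(d,(s["position"][:2]-h)@u,f))
    if f<-14: break
robot.servo_line(T(h-35*u,84),60); robot.servo_line(T(h-35*u,200),150); robot.move_ptp(T([330,-20],330),R(0)); rep()
robot.dwell(.5)
snap("top","top6.png")
A,B,C=[cv2.imread(f"pics/top{i}.png")[205:245,195:255].astype(np.float32).mean(2) for i in(0,5,6)]
print(cv2.phaseCorrelate(A,C),cv2.phaseCorrelate(B,C))
```

```text
-21.0 at -21.1 F -0.3
-20.3 at -20.3 F 0.6
-19.6 at -19.6 F -0.5
-18.9 at -18.9 F 0.1
-18.2 at -18.2 F 0.5
-17.5 at -17.5 F -0.4
-16.8 at -16.8 F -0.2
-16.1 at -16.2 F -1.6
-15.4 at -15.8 F -5.0
-14.7 at -15.5 F -8.3
-14.0 at -15.2 F -10.9
-13.3 at -14.9 F -14.1
 t91.4 gp [330.3 -20.  329.8] F [ 0.5 -0.7 -0.7] w0.1 g0
((-0.008697324841239862, -0.3778992717411427), 1.0268723448117574) ((-0.038185494180655866, -0.0042561445095898875), 0.997004780198137)
```

Pushing on the handle moved nothing: the force rose steadily from first contact and the picture before and after is the same, so the drawer is fully shut.

```bash
python3 -c "
from workcell import robot
print(robot.finish_job())"
```

```text
the job is handed in; nothing more can be done
None
```

All five stops (three square-headed in the wide bay, two round-headed in the narrow bay) and the setting block are stowed upright, the drawer is fully shut, nothing else on the bench looked moved in the last picture, and the job was handed in at about 92 s; no verdict came back.

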